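# Isolate the bench supply and earth it through its interlocked discharge switch

### The job

Make the bench supply safe before the board is worked on: swing the isolator lever of the grey switch unit clockwise until you feel it come up against its off stop (the stop is not at the same lever angle every time), which frees the discharge switch beside it; then turn the discharge switch clockwise as far as it goes, and let go. Feel your way gently, do not force a switch against its stop or against the interlock, and leave the other things on the bench where they are.

Things in the scene. Friction and masses are not known exactly. Their poses are not given: they have to be found in the camera images.
- unit: grey metal switch unit fixed to the bench, 160 (x) x 260 (y) x 70 mm high, aluminium top; origin at the centre of its underside. On top the isolator pivots 55 mm to the +y side of the centre, the discharge switch 55 mm to the -y side, both about vertical axes. Inside, the discharge switch is blocked until the isolator is within about 0.05 rad of its off stop
- isolator_axis (a point): point on the isolator's vertical pivot axis, 40 mm above the unit's top (110 mm above the bench)
- isolator_post (a point): point on the axis of the isolator's finger post, a round upright black post, 15 mm diameter, 75 mm from the pivot axis at the end of a flat steel lever; the point is 40 mm above the unit's top. The post is free from 14 to 58 mm above the unit's top; below are its 22 mm steel foot and the 16 mm wide lever. The post does not spin on the lever: held tightly, a twist of the grip also loads the lever
- isolator (a joint): angle of the isolator lever, rad, clockwise from above; at 0 it points along the unit's -x. Starts between -0.15 and 0.35; its hidden off stop lies between 0.9 and 1.8, different each time. About 0.2 N m (3 N at the post) moves it and it stays where left. The stop is springy: the load rises over some 0.1 rad to 8-10 N at the post when home; over 15 N there is too much
- discharge_grip (a point): point on the discharge switch's vertical pivot axis, 28 mm above the unit's top, in the middle of its black grip bar. The bar is 54 mm long, 14 mm thick and spans 8 to 40 mm above the unit's top; the bar lies along this point's x, and its thickness along y
- discharge (a joint): angle of the discharge switch, rad, clockwise from above; it starts at 0 with its grip bar along the unit's x, and meets its springy stop at 1.25. Free, it takes about 0.06 N m to turn and stays where it is left; blocked by the interlock it only moves about 0.07, and forcing it there with over 0.4 N m is too much
- stops: the two springy stops inside the unit (hidden), fixed to it; origin as the unit's. The isolator's stop acts 25 mm from its pivot and so carries about three times the force put on the post beyond the 3 N that move the lever; the discharge switch's stop also acts at 25 mm
- blade: the discharge switch's interlock blade inside the unit (hidden), turning with the switch; origin on its pivot at the unit's top. While the isolator is not set, its tip bears on the isolator's cam 85 mm from the pivot
- jar: glass jar with steel lid, 56 mm across, 65 mm high, bystander; origin at the centre of its underside
- board: circuit board with round finned heat sink, 100 x 120 x 28 mm, bystander; origin at the centre of its underside
- parts_case: flat blue parts case, 85 x 110 x 20 mm, bystander; origin at the centre of its underside
- screwdriver: screwdriver lying on the bench, bystander; origin under its middle
- spool: metal wire spool, 56 mm across, 40 mm high, bystander; origin at the centre of its underside

How it is judged:
By the outcome, as a careful person would: the job done as asked, in the order asked, and still so for the second after the job is handed in, with the robot touching nothing.
It also fails if it takes over 69 s, if anything falls off the work surface, if the arm or the gripper's body presses on something with over 40 N, if the wrist force passes 120 N, or if a joint passes its speed limit or range.

### The arm

A 6-joint arm with a two-finger parallel gripper is mounted at the origin on the work surface. World frame = base frame: x ahead of the robot, y to its left, z up, the work surface at z = 0. Lengths are in mm, angles in rad, forces in N, time in s.
With the tool pointing down it reaches from about 300 to 775 mm from the base axis. Payload 14.6 kg.
Tool frame: the origin (TCP) lies midway between the tips of the shut fingers; the grasp point (between the pads) lies 19 mm behind it; z points along the fingers, x is the direction in which the jaws open and shut, and the axes are right-handed (so a half turn about z gives the same grasp; the last joint's range is limited). The gripper opens to 94 mm and grips with 3 to 60 N. Pads are 16 mm wide; open, the fingers measure 119 mm over their backs; the gripper's body (75 mm by 177 mm) begins 78 mm behind the grasp point.
Start: joints at [-1.2, 0.3, 1.521, -0, 1.321, -0.067], TCP at [233.163, -498.121, 205.446] pointing down, gripper open.
Joint ranges: [-3.03, 3.03], [-0.79, 2.21], [0.23, 2.52], [-1.04, 4.18], [0, 3.07], [-2.55, 2.55]. Speed limits (rad/s): [2.22, 2.22, 2.57, 3.14, 3.14, 3.14].

### API

Orientations are given as a unit quaternion [w, x, y, z].
In Python, from rig import arm gives the robot as it stands.
- The arm moves only by the tool send_rows, never from a script. Its argument "deltas" is a list of rows, each a list of 2 entries, a list of its own where there are three numbers: the shift along the tool's x, y, z in mm, then the turn about the tool's z in degrees. A call has 1 to 5 rows; each row shifts and turns the commanded pose from where the row before left it, along the tool's axes as they then stand; what a row does not reach is not made up. A row lasts 1/8 s, in which the tool goes at most 62.5 mm and 10.7 degrees, less where a joint would pass 70% of its speed; a pose out of reach is approached as far as the arm can. A call is refused whole if a number of a shift passes 62.5 or a number of a turn 10.7, either way. A call with a gripper value outside its range is refused whole. "gripper" is the gripper's target within -1 to 1 (fully open at 1, half-way at 0, shut at -1), set as the call begins (left out, the last holds). The fingers move at their own pace and stop on an object; "grip_force" is the grip in N (left out, the last holds). Time passes only in rows, so rows that do not move let the fingers close. It gives the time, the measured TCP pose, the force and the opening at its end, in the units of the state.
- arm.state(): the state, without advancing time (a new reading comes with each control period).
- arm.read_camera(name): name is "scene" or "top"; returns a dict with "image" (384x512x3 uint8, red, green, blue), "camera_matrix" (3x3 intrinsics, pixels), "dist" ([k1, k2, p1, p2, k3] as OpenCV has them; the pictures are not rectified), "R" (3x3) and "t" (3): a world point X has camera coordinates R X + t. Camera axes: x right, y down, z forward; pixel columns grow to the right and rows downward; lengths in mm; the calibration is good to about 2 mm. A picture is of the moment at which its call begins. There is no depth.
- arm.finish_job(): hands the job in, once; it reports no verdict.
Trained networks look in a picture, given as the dict that the camera call returned (one of the last four; its "shot" number tells which), for a name from the list of things; names that differ only in an ending like _2 or _b are one class to them, and where a whole thing is asked for, a point or a joint stands for the part that bears it (a point fixed in the world has none). Each returns a list of dicts, best first, with "score" (0 to 1); they miss things now and then, are a little off and sometimes report something else, mostly with a low value. They report only what shows in the picture. A call takes as long as a camera call.
- arm.trace(picture, name): "region" (384x512 bool, what is visible of it) and "at" ([row, column] in pixels, amid what is visible of it).
- arm.spot_point(picture, name): "at" ([row, column] in pixels: a listed point, or the origin of a listed thing).
The state is a dict: "t": time; "joints": joint angles; "qd": joint speeds; "effort": joint torques, N m; "eef_pos": TCP position; "tool_rot": TCP orientation; "contact_force": force on the tool from outside, world axes, zero at the start; "moment": the same for the moment, N m; "opening": finger opening in mm.
Only numpy, scipy, OpenCV 4.12 (cv2) and the standard library are available. Lean on these libraries where they do the work, as an engineer would, in place of code of your own. Each camera call takes 0.05 s, during which the arm holds its last target.

## Working session

There is one attempt and no reset: what is moved stays moved. The work goes in short steps, Python scripts to look and compute and a tool call to move; the robot and the scene stay as the last step left them, time stands still between calls to the robot, and variables do not carry over. Pictures are saved under pics/ and viewed, and the job is handed in when it is done.

Besides the shell and the picture viewer there is one more tool, called after "Call:" as name(argument=value, ...) on one line, values as JSON. send_rows: Moves the arm, as the interface text tells. Its arguments: {"type":"object","properties":{"deltas":{"type":"array"},"gripper":{"type":"number"},"grip_force":{"type":"number"}},"required":["deltas"]}

```bash
mkdir -p pics; ls
cat > h.py <<'E'
from rig import arm
import numpy as np, cv2
def ray(p,at):
    K=np.array(p["camera_matrix"],float);d=np.array(p["dist"],float)
    u=cv2.undistortPoints(np.array([[[at[1],at[0]]]],float),K,d)[0,0]
    R=np.array(p["R"]);t=np.array(p["t"]).ravel()
    return -R.T@t, R.T@np.array([u[0],u[1],1.])
def atz(p,at,z):
    c,d=ray(p,at);return c+d*(z-c[2])/d[2]
def tri(a):
    A=0;b=0
    for p,at in a:
        c,d=ray(p,at);d=d/np.linalg.norm(d);M=np.eye(3)-np.outer(d,d);A=A+M;b=b+M@c
    return np.linalg.solve(A,b)
def save(p,n): cv2.imwrite(n,cv2.resize(np.array(p["image"])[:,:,::-1],(768,576)))
E
python3 - <<'E'
from h import *
s=arm.state();print({k:np.round(v,3) for k,v in s.items()})
P={n:arm.read_camera(n) for n in("scene","top")}
for n in P: save(P[n],f"pics/{n}0.png")
Z=dict(unit=0,isolator_axis=110,isolator_post=110,discharge_grip=98,jar=0,board=0,parts_case=0,screwdriver=0,spool=0)
for k in Z:
    L=[]
    for n in P:
        r=arm.spot_point(P[n],k)
        if r: L.append((P[n],r[0]["at"])); print(k,n,np.round(r[0]["at"],1),round(r[0]["score"],2),np.round(atz(P[n],r[0]["at"],Z[k]),1))
    if len(L)==2: print("   tri",np.round(tri(L),1))
E
```

```text
pics
{'t': np.float64(0.0), 'joints': array([-1.2  ,  0.3  ,  1.522,  0.   ,  1.321, -0.067]), 'qd': array([ 0.001,  0.002, -0.   ,  0.001, -0.001,  0.001]), 'effort': array([ 1.0000e-03, -5.3181e+01, -3.5274e+01,  7.1000e-02,  2.4000e-02,
       -0.0000e+00]), 'eef_pos': array([ 233.068, -497.875,  204.898]), 'tool_rot': array([-0.   ,  0.844, -0.537, -0.   ]), 'contact_force': array([ 0.015,  0.626, -0.471]), 'moment': array([-0.011, -0.008, -0.033]), 'opening': np.float64(93.942)}
unit scene [213.9 265.8] 0.61 [547.2  62.6   0. ]
unit top [206.5 224.8] 0.83 [548.9  73.3   0. ]
   tri [550.6  70.3  10.9]
isolator_axis scene [202.6 282.9] 0.71 [548.5 119.8 110. ]
isolator_axis top [202.1 198.8] 0.81 [554.6 128.  110. ]
   tri [554.6 125.9 121.4]
isolator_post scene [192.2 304.6] 0.66 [483.5 135.  110. ]
isolator_post top [236.1 195.3] 0.71 [476.  137.4 110. ]
   tri [478.1 135.4 105.6]
discharge_grip scene [181.8 251.9] 0.83 [551.4   9.3  98. ]
discharge_grip top [204.5 244.2] 0.66 [547.2  22.4  98. ]
   tri [551.1  18.  104.6]
jar scene [173.5 292.6] 0.74 [379.7  11.2   0. ]
jar top [189.  135.1] 0.67 [600.2 308.9   0. ]
   tri [586.9 200.7 319.3]
board scene [170.5 296.2] 0.72 [362.4  10.4   0. ]
board top [270.6 252.7] 0.82 [382.4   5.2   0. ]
   tri [378.5  11.8  14.1]
parts_case scene [167.7 219.9] 0.87 [ 527.8 -161.     0. ]
parts_case top [208.9 309.1] 0.87 [ 537.  -145.6    0. ]
   tri [ 537.6 -144.    20.6]
screwdriver scene [265.1 240.1] 0.72 [707.  130.8   0. ]
screwdriver top [148.5 203.5] 0.56 [703.1 126.7   0. ]
   tri [704.5 127.6  -7.7]
spool scene [223.5 202.1] 0.78 [698.5 -35.1   0. ]
```

View pics/scene0.png

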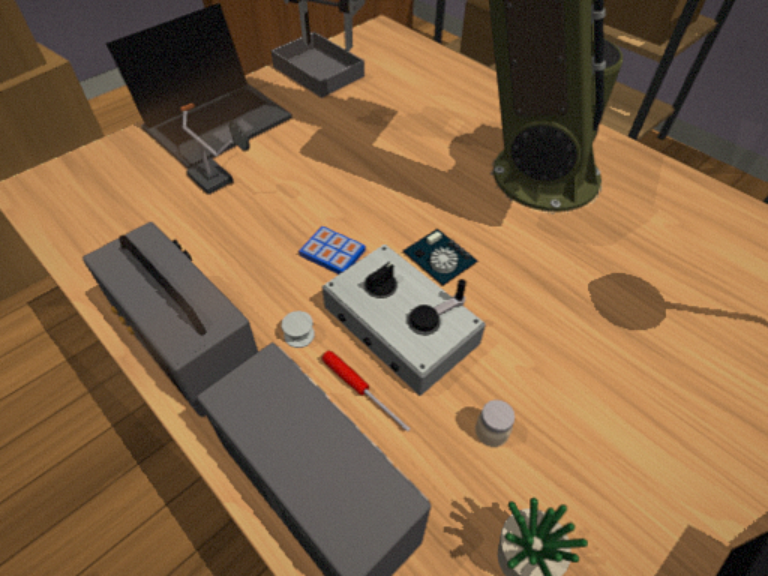

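View pics/top0.png

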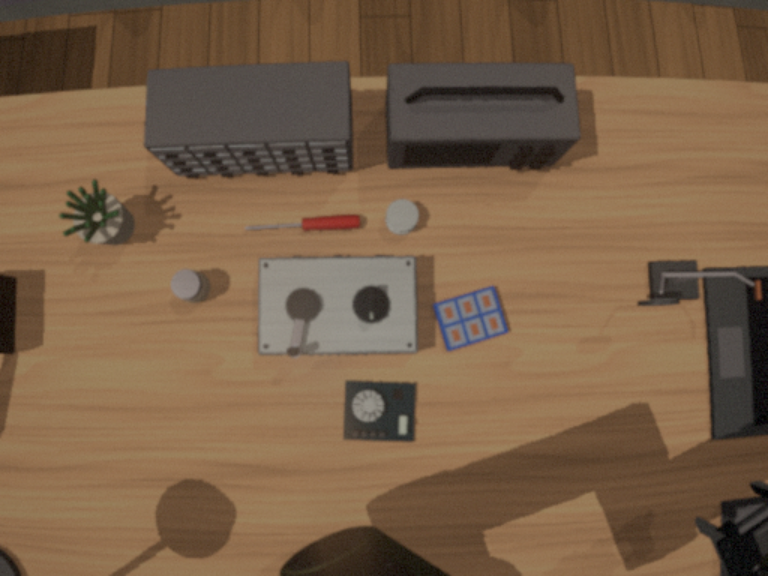

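The pictures show the unit roughly square to the world. In the 768x576 top view it spans columns 259–416 and rows 256–355. The lever points towards the robot (−x) with its post at about (300,349), and the discharge knob is at (371,304). The `jar` spots disagree between the two cameras. Next I'll refine the unit pose and the lever angle.

Run:
```python
from h import *
P={n:arm.read_camera(n) for n in("scene","top")}
for n in P:
    p=P[n]
    r=arm.trace(p,"unit")[0];m=r["region"].astype(np.uint8)
    c=max(cv2.findContours(m,cv2.RETR_EXTERNAL,cv2.CHAIN_APPROX_NONE)[0],key=cv2.contourArea)
    print(n,r["score"],"bbox",cv2.boundingRect(c))
    for k in("isolator","isolator_post","discharge","jar","isolator_axis","discharge_grip"):
        q=arm.trace(p,k)
        for a in q[:2]: 
            rr=np.argwhere(a["region"]);print(k,np.round(a["at"],1),round(a["score"],2),rr.min(0),rr.max(0),len(rr))
    for k in("isolator_post","isolator_axis","discharge_grip"):
        print(k,[(np.round(a["at"],1),round(a["score"],2)) for a in arm.spot_point(p,k)])
p=P["top"];im=np.array(p["image"])[:,:,::-1]
cv2.imwrite("pics/tz.png",cv2.resize(im[160:250,160:290],None,fx=6,fy=6,interpolation=cv2.INTER_CUBIC))
p=P["scene"];im=np.array(p["image"])[:,:,::-1]
cv2.imwrite("pics/sz.png",cv2.resize(im[160:262,205:330],None,fx=5.8,fy=5.8,interpolation=cv2.INTER_CUBIC))
```

```text
scene 0.87 bbox (214, 163, 109, 100)
isolator [205.5 289.2] 0.9 [186 273] [220 310] 487
isolator [249.3 230.9] 0.46 [234 214] [285 271] 412
isolator_post [207.3 288.6] 0.62 [187 273] [220 309] 491
discharge [184. 251.] 0.81 [174 244] [197 262] 343
jar [281. 331.] 0.83 [266 317] [297 342] 623
isolator_axis [206.4 270.6] 0.66 [164 215] [262 321] 5894
discharge_grip [189.7 252.7] 0.57 [175 244] [196 263] 324
isolator_post [(array([192.9, 305.3]), 0.89)]
isolator_axis [(array([206.2, 280.9]), 0.76)]
discharge_grip [(array([182.8, 250.3]), 0.6)]
top 0.75 bbox (171, 169, 108, 70)
isolator [211.6 200.5] 0.62 [194 191] [237 211] 493
isolator_post [208.9 198.6] 0.77 [193 192] [237 212] 530
discharge [202.3 247.6] 0.83 [191 237] [213 258] 379
jar [189.2 128. ] 0.79 [180 114] [201 140] 451
jar [201.8 223.8] 0.72 [169 171] [237 279] 7035
isolator_axis [204.6 223.8] 0.6 [170 171] [237 279] 6955
discharge_grip [206.1 246.7] 0.86 [191 237] [213 258] 407
isolator_post [(array([232.8, 196.8]), 0.85)]
isolator_axis [(array([201.8, 199.7]), 0.57)]
discharge_grip [(array([204.4, 245.3]), 0.89)]
```

View pics/tz.png

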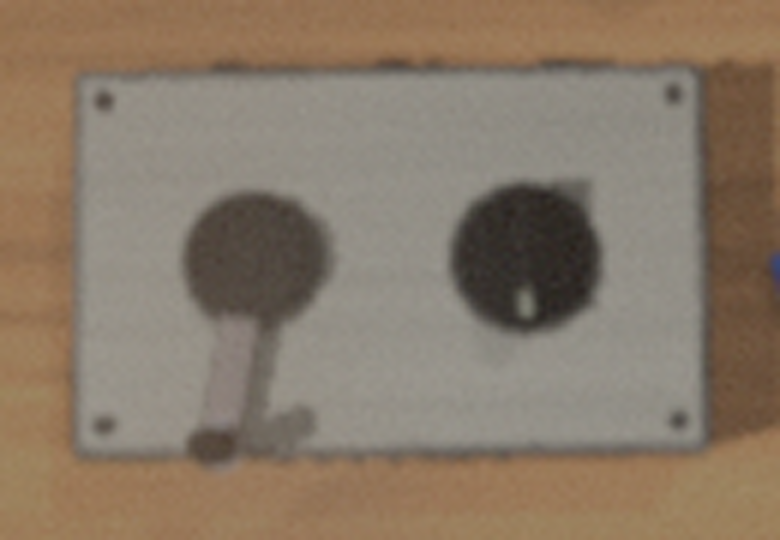

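View pics/sz.png

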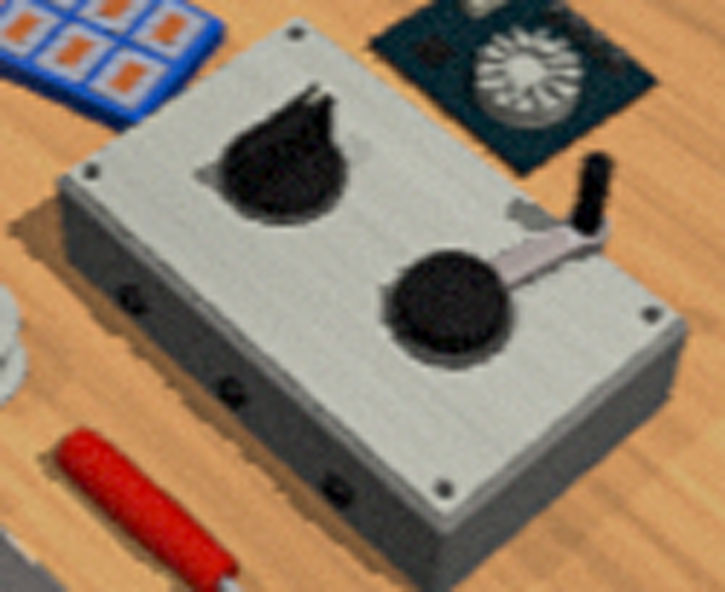

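Run:
```python
from h import *
P={n:arm.read_camera(n) for n in("scene","top")}
f=lambda c,k,o:np.array([(c[1]+.5)/k-.5+o[0],(c[0]+.5)/k-.5+o[1]])
T=[(104,101),(673,94),(679,419),(104,425)]
S=[(445,489),(93,172),(295,33),(652,314)]
a=[atz(P["top"],f(c,6,(160,160)),71) for c in T]
b=[atz(P["scene"],f(c,5.8,(160,205)),71) for c in S]
t=[tri([(P["top"],f(c,6,(160,160))),(P["scene"],f(d,5.8,(160,205)))]) for c,d in zip(T,S)]
for n,x in(("top",a),("scene",b),("tri",t)):
    x=np.array(x);v=(x[0]+x[3]-x[1]-x[2])[:2];print(n,np.round(x,1).tolist(),"ctr",x.mean(0).round(1),"yaw",np.degrees(np.arctan2(-v[0],v[1])).round(2),np.linalg.norm(v)/2)
T=[(78,73),(703,68),(708,445),(78,452)]
x=np.array([atz(P["top"],f(c,6,(160,160)),70) for c in T]);print(x.round(1),x.mean(0))
# post: top of post z=128, base z~84
print("post top(top)",atz(P["top"],f((210,446),6,(160,160)),128).round(1),"scene",atz(P["scene"],f((597,160),5.8,(160,205)),127).round(1))
print("post base scene",atz(P["scene"],f((588,228),5.8,(160,205)),84).round(1))
print("knob c top",atz(P["top"],f((256,258),6,(160,160)),82).round(1),atz(P["scene"],f((449,305),5.8,(160,205)),82).round(1))
print("tri post",tri([(P["top"],(234,196)),(P["scene"],(192.5,305))]))
```

```text
top [[621.4, 185.5, 71.0], [618.5, -46.4, 71.0], [486.9, -44.8, 71.0], [489.9, 186.7, 71.0]] ctr [554.2  70.3  71. ] yaw -0.73 231.71322703722657
scene [[619.2, 185.5, 71.0], [616.1, -46.2, 71.0], [485.5, -45.4, 71.0], [487.0, 186.7, 71.0]] ctr [552.   70.1  71. ] yaw -0.57 231.98291293703684
tri [[620.6, 185.7, 73.0], [617.6, -45.6, 72.9], [486.7, -44.5, 72.7], [489.3, 187.0, 73.5]] ctr [553.6  70.6  73. ] yaw -0.69 231.44084415050563
[[633.3 196.4  70. ]
 [629.  -59.   70. ]
 [476.1 -56.2  70. ]
 [479.2 197.5  70. ]] [554.41765432  69.66994338  70.        ]
post top(top) [481.2 136.7 128. ] scene [477.4 136.8 127. ]
post base scene [480.  140.7  84. ]
knob c top [555.1 123.   82. ] [555.7 126.3  82. ]
tri post [481.13589817 135.52639209 107.1907175 ]
```

Call:
send_rows(deltas=[[[-33.6, -35.2, 0], 0], [[-33.6, -35.2, 0], 0], [[-33.6, -35.2, 0], 0], [[-33.6, -35.2, 0], 0], [[-33.6, -35.2, 0], 0]], gripper=-0.25)

```text
t: 2.82
eef_pos: [321.7, -269.9, 205.6]
tool_rot: [0.0, 0.844, -0.537, 0.0]
contact_force: [0.6, -1.2, -1.2]
opening: 47.5
```

Call:
send_rows(deltas=[[[-33.6, -35.2, 0], 0], [[-33.6, -35.2, 0], 0], [[-33.6, -35.2, 0], 0], [[-33.6, -35.2, 0], 0], [[-33.6, -35.2, 0], 0]])

```text
t: 3.45
eef_pos: [409.9, -43.0, 205.7]
tool_rot: [-0.0, 0.844, -0.537, 0.0]
contact_force: [0.5, -1.0, 0.4]
opening: 35.4
```

Call:
send_rows(deltas=[[[-33.6, -35.2, 0], 0], [[-33.6, -35.2, 0], 0], [[-33.6, -35.2, 0], 0], [[-33.6, -35.2, 0], 0]])

```text
t: 3.95
eef_pos: [480.5, 138.5, 205.6]
tool_rot: [-0.0, 0.844, -0.537, 0.0]
contact_force: [0.4, -0.6, 0.8]
opening: 35.0
```

Call:
send_rows(deltas=[[[0, 0, 0], -10.4], [[0, 0, 0], -10.4], [[0, 0, 0], -10.4], [[0, 0, 0], -10.4], [[0, 0, 0], -10.4]])

```text
t: 4.58
eef_pos: [480.1, 136.8, 205.5]
tool_rot: [-0.0, 0.994, -0.11, 0.0]
contact_force: [-0.4, -0.3, 0.7]
opening: 35.3
```

Call:
send_rows(deltas=[[[0, 0, 0], -10.4], [[0, 0, 0], -10.4], [[0, 0, 0], -10.4], [[0, 0, 0], -10.4], [[0, 0, 0], -10.4]])

```text
t: 5.2
eef_pos: [480.1, 136.8, 205.5]
tool_rot: [0.0, 0.941, 0.337, 0.0]
contact_force: [-0.4, -0.1, -0.1]
opening: 35.4
```

Call:
send_rows(deltas=[[[0, 0, 0], -10.4], [[0, 0, 0], -10.4], [[0, 0, 0], -10.4], [[0, 0, 0], -10.4], [[0, 0, 0], 0]])

```text
t: 5.82
eef_pos: [480.1, 136.8, 205.4]
tool_rot: [-0.0, 0.763, 0.647, 0.0]
contact_force: [1.0, -0.9, -0.9]
opening: 34.9
```

```bash
cat >> h.py <<'E'
from scipy.spatial.transform import Rotation as Ro
PIV=np.array([553.7,125.3]);DIS=np.array([552.3,15.3])
def axes(s):
    w,x,y,z=s["tool_rot"];return Ro.from_quat([x,y,z,w]).as_matrix()
def rep(tgt=None,ang=None):
    s=arm.state();M=axes(s);p=np.array(s["eef_pos"]);a=np.degrees(np.arctan2(M[1,0],M[0,0]))
    print("t",round(s["t"],2),"pos",p.round(1),"xang",a.round(2),"open",round(s["opening"],1),"F",np.round(s["contact_force"],1),"Ftool",(M.T@s["contact_force"]).round(1),"Mom",np.round(s["moment"],2),"j6",round(s["joints"][5],2))
    r=p[:2]-PIV;print("radius",np.hypot(*r).round(1),"alpha deg",np.degrees(np.arctan2(r[1],-r[0])).round(2))
    if tgt is not None: print("tool shift",(M.T@(np.array(tgt)-p)).round(1),"turn",None if ang is None else round(a-ang,2))
E
python3 -c "
from h import *
rep([479.6,137,92],81)"
```

```text
t 5.83 pos [480.1 136.8 205.4] xang 80.62 open 34.9 F [ 1.  -0.9 -0.9] Ftool [-0.8  1.1  0.9] Mom [ 0.03 -0.16 -0.04] j6 -1.2
radius 74.5 alpha deg 8.9
tool shift [ 1.000e-01 -5.000e-01  1.134e+02] turn -0.38
```

Call:
send_rows(deltas=[[[0, 0, 20], 0], [[0, 0, 20], 0], [[0, 0, 15], 0], [[0, 0, 8], 0], [[0, 0, 0], 0]])

```text
t: 6.45
eef_pos: [480.0, 136.8, 142.3]
tool_rot: [-0.0, 0.763, 0.647, -0.0]
contact_force: [-0.4, -0.1, 0.3]
opening: 35.1
```

Run:
```python
from h import *
rep()
a=[]
for n in("scene","top"):
    p=arm.read_camera(n);im=np.array(p["image"])[:,:,::-1]
    y,x=(130,220) if n=="scene" else (175,140)
    a.append(cv2.resize(im[y:y+90,x:x+110],None,fx=3.6,fy=4,interpolation=cv2.INTER_CUBIC))
cv2.imwrite("pics/a1.png",np.hstack(a))
```

```text
t 6.45 pos [480.  136.8 142.3] xang 80.63 open 35.1 F [-0.4 -0.1  0.3] Ftool [-0.2 -0.4 -0.3] Mom [ 0.08 -0.12 -0.09] j6 -1.2
radius 74.6 alpha deg 8.89
```

View pics/a1.png

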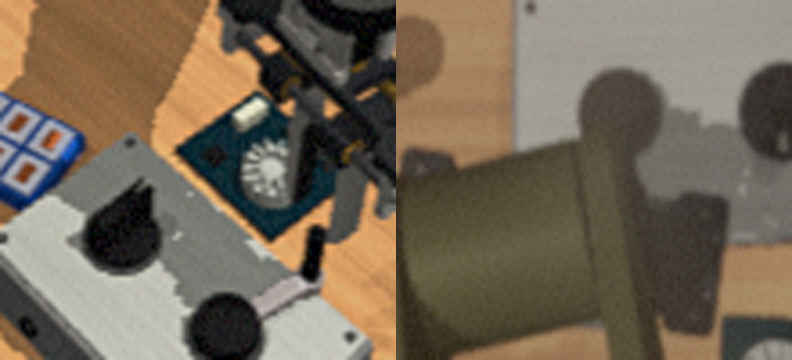

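The scene half shows the two fingertips at about (300,200) and (345,235), either side of and above the post top at (316,232). In the top half the arm hides the post. I'll descend with force checks.

Call:
send_rows(deltas=[[[0, 0, 5], 0], [[0, 0, 5], 0], [[0, 0, 5], 0], [[0, 0, 5], 0], [[0, 0, 0], 0]])

```text
t: 7.18
eef_pos: [479.9, 136.8, 122.0]
tool_rot: [-0.0, 0.762, 0.647, -0.0]
contact_force: [-0.7, -0.1, 0.3]
opening: 35.0
```

Call:
send_rows(deltas=[[[0, 0, 7], 0], [[0, 0, 8], 0], [[0, 0, 8], 0], [[0, 0, 7], 0], [[0, 0, 0], 0]])

```text
t: 7.8
eef_pos: [479.8, 136.8, 91.8]
tool_rot: [-0.0, 0.762, 0.647, -0.0]
contact_force: [0.1, 0.6, 0.1]
opening: 35.2
```

Run:
```python
from h import *
rep()
p=arm.read_camera("scene");im=np.array(p["image"])[:,:,::-1]
cv2.imwrite("pics/a2.png",cv2.resize(im[140:240,240:350],None,fx=6,fy=6,interpolation=cv2.INTER_CUBIC))
```

```text
t 7.8 pos [479.8 136.8  91.8] xang 80.68 open 35.2 F [0.1 0.6 0.1] Ftool [ 0.6  0.  -0.1] Mom [-0.03 -0.12 -0.01] j6 -1.2
radius 74.8 alpha deg 8.81
```

View pics/a2.png

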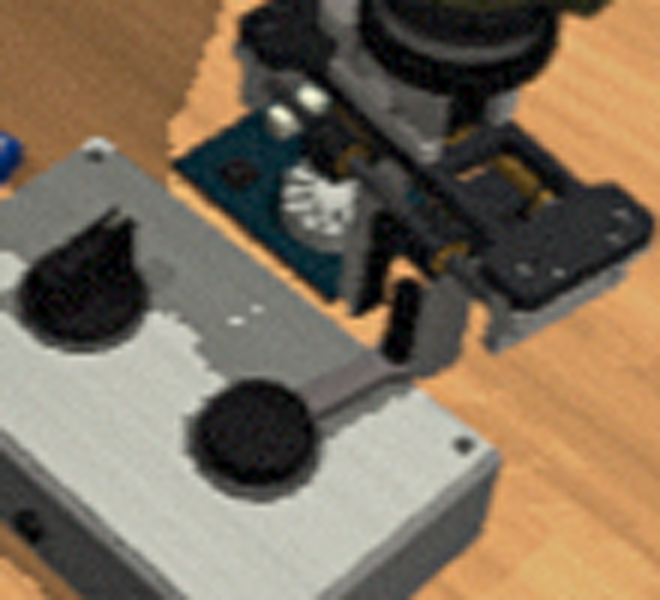

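Call:
send_rows(deltas=[[[3, 0, 0], 0], [[3, 0, 0], 0], [[2, 0, 0], 0], [[2, 0, 0], 0], [[0, 0, 0], 0]])

```text
t: 8.48
eef_pos: [481.7, 146.8, 92.5]
tool_rot: [-0.0, 0.762, 0.647, 0.0]
contact_force: [-0.7, 0.5, -0.9]
opening: 35.2
```

Call:
send_rows(deltas=[[[2.6, 0.4, 0], 2], [[3.9, 0.65, 0], 3], [[3.9, 0.65, 0], 3], [[3.9, 0.65, 0], 3], [[0, 0, 0], 0]])

```text
t: 9.1
eef_pos: [487.2, 160.1, 92.4]
tool_rot: [-0.0, 0.821, 0.571, -0.0]
contact_force: [0.3, -0.4, -0.6]
opening: 35.3
```

```bash
python3 -c "
from h import *
rep()"
```

```text
t 9.1 pos [487.2 160.1  92.4] xang 69.71 open 35.3 F [ 0.3 -0.4 -0.6] Ftool [-0.2  0.4  0.6] Mom [ 0.01 -0.16 -0.04] j6 -0.97
radius 75.0 alpha deg 27.61
```

Run:
```python
from h import *
p=arm.read_camera("scene");im=np.array(p["image"])[:,:,::-1]
cv2.imwrite("pics/a3.png",cv2.resize(im[140:240,240:350],None,fx=6,fy=6,interpolation=cv2.INTER_CUBIC))
```

```text
(no output)
```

View pics/a3.png

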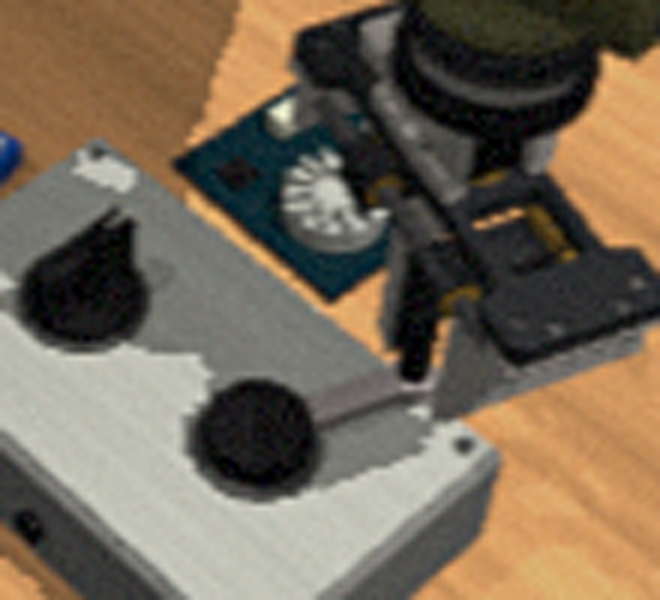

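The rear finger is now on the post and the lever has moved, so I'll carry on along the arc and read the force while it moves.

Call:
send_rows(deltas=[[[3.9, 0.65, 0], 3], [[3.9, 0.65, 0], 3], [[3.9, 0.65, 0], 3], [[3.9, 0.65, 0], 3], [[3.9, 0.65, 0], 3]])

```text
t: 9.78
eef_pos: [498.6, 175.8, 92.4]
tool_rot: [-0.0, 0.888, 0.459, -0.0]
contact_force: [-2.6, -2.3, 0.8]
opening: 35.3
```

Call:
send_rows(deltas=[[[3.9, 0.65, 0], 3], [[3.9, 0.65, 0], 3], [[3.9, 0.65, 0], 3], [[2.6, 0.4, 0], 2], [[1.3, 0.2, 0], 1]])

```text
t: 10.4
eef_pos: [510.6, 186.3, 92.4]
tool_rot: [-0.0, 0.931, 0.364, -0.0]
contact_force: [-2.5, -1.5, 2.4]
opening: 35.2
```

```bash
python3 -c "
from h import *
rep()"
```

```text
t 10.4 pos [510.6 186.3  92.4] xang 42.67 open 35.2 F [-2.5 -1.5  2.4] Ftool [-2.8 -0.6 -2.4] Mom [-0.23  0.5  -0.01] j6 -0.46
radius 74.7 alpha deg 54.78
```

Call:
send_rows(deltas=[[[1.3, 0.2, 0], 1], [[1.3, 0.2, 0], 1], [[1.3, 0.2, 0], 1]])

```text
t: 10.78
eef_pos: [514.0, 188.5, 92.4]
tool_rot: [-0.0, 0.941, 0.339, -0.0]
contact_force: [-3.7, -0.8, 1.4]
opening: 35.3
```

Call:
send_rows(deltas=[[[1.3, 0.2, 0], 1], [[1.3, 0.2, 0], 1], [[1.3, 0.2, 0], 1]])

```text
t: 11.15
eef_pos: [517.5, 190.5, 92.4]
tool_rot: [-0.0, 0.949, 0.314, -0.0]
contact_force: [-4.0, 0.7, 1.1]
opening: 35.1
```

```bash
python3 -c "
from h import *
rep()"
```

```text
t 11.15 pos [517.5 190.5  92.4] xang 36.62 open 35.1 F [-4.   0.7  1.1] Ftool [-2.8 -3.  -1.1] Mom [-0.01  0.63 -0.03] j6 -0.35
radius 74.6 alpha deg 60.99
```

Call:
send_rows(deltas=[[[1.3, 0.15, 0], 1], [[1.3, 0.15, 0], 1], [[1.3, 0.15, 0], 1]])

```text
t: 11.52
eef_pos: [521.0, 192.4, 92.4]
tool_rot: [0.0, 0.957, 0.289, 0.0]
contact_force: [-3.3, -0.6, -0.1]
opening: 35.2
```

```bash
python3 -c "
from h import *
rep()"
```

```text
t 11.53 pos [521.  192.4  92.4] xang 33.62 open 35.2 F [-3.3 -0.6 -0.1] Ftool [-3.1 -1.3  0.1] Mom [-0.11  0.48 -0.04] j6 -0.3
radius 74.6 alpha deg 64.03
```

Call:
send_rows(deltas=[[[1.3, 0.15, 0], 1], [[1.3, 0.15, 0], 1]])

```text
t: 11.78
eef_pos: [523.4, 193.5, 92.4]
tool_rot: [0.0, 0.962, 0.272, 0.0]
contact_force: [-1.9, -1.4, -0.1]
opening: 35.3
```

```bash
python3 -c "
from h import *
rep()"
```

```text
t 11.78 pos [523.4 193.5  92.4] xang 31.61 open 35.3 F [-1.9 -1.4 -0.1] Ftool [-2.4  0.2  0.1] Mom [-0.32  0.33 -0.01] j6 -0.26
radius 74.6 alpha deg 66.04
```

Call:
send_rows(deltas=[[[1.3, 0.2, 0], 1], [[1.3, 0.2, 0], 1], [[1.3, 0.2, 0], 1]])

```text
t: 12.15
eef_pos: [527.0, 195.0, 92.4]
tool_rot: [0.0, 0.969, 0.247, 0.0]
contact_force: [-1.9, -2.0, -0.8]
opening: 34.9
```

```bash
python3 -c "
from h import *
rep()"
```

```text
t 12.15 pos [527.  195.   92.4] xang 28.62 open 34.9 F [-1.9 -2.  -0.8] Ftool [-2.6  0.8  0.8] Mom [-0.3   0.27 -0.02] j6 -0.21
radius 74.6 alpha deg 69.05
```

Call:
send_rows(deltas=[[[1.3, 0.2, 0], 1], [[1.3, 0.2, 0], 1], [[1.3, 0.2, 0], 1]])

```text
t: 12.52
eef_pos: [530.8, 196.3, 92.4]
tool_rot: [0.0, 0.975, 0.222, 0.0]
contact_force: [-2.6, -1.7, -0.7]
opening: 35.2
```

```bash
python3 -c "
from h import *
rep()"
```

```text
t 12.53 pos [530.8 196.3  92.4] xang 25.62 open 35.2 F [-2.6 -1.7 -0.7] Ftool [-3.1  0.4  0.7] Mom [-0.3   0.29  0.03] j6 -0.16
radius 74.6 alpha deg 72.09
```

Call:
send_rows(deltas=[[[1.3, 0.2, 0], 1], [[1.3, 0.2, 0], 1], [[1.3, 0.2, 0], 1]])

```text
t: 12.9
eef_pos: [534.5, 197.4, 92.4]
tool_rot: [-0.0, 0.981, 0.196, -0.0]
contact_force: [-2.1, -2.3, -0.3]
opening: 35.4
```

```bash
python3 -c "
from h import *
rep()"
```

```text
t 12.9 pos [534.5 197.4  92.4] xang 22.62 open 35.4 F [-2.1 -2.3 -0.3] Ftool [-2.8  1.3  0.3] Mom [-0.39  0.26 -0.02] j6 -0.11
radius 74.6 alpha deg 75.1
```

Call:
send_rows(deltas=[[[1.3, 0.2, 0], 1], [[1.3, 0.2, 0], 1], [[1.3, 0.2, 0], 1]])

```text
t: 13.28
eef_pos: [538.4, 198.3, 92.4]
tool_rot: [-0.0, 0.985, 0.17, -0.0]
contact_force: [-3.0, -2.2, -0.7]
opening: 35.2
```

```bash
python3 -c "
from h import *
rep()"
```

```text
t 13.28 pos [538.4 198.3  92.4] xang 19.62 open 35.2 F [-3.  -2.2 -0.7] Ftool [-3.6  1.   0.7] Mom [-0.29  0.26 -0.  ] j6 -0.05
radius 74.6 alpha deg 78.13
```

Call:
send_rows(deltas=[[[1.3, 0.2, 0], 1], [[1.3, 0.2, 0], 1]])

```text
t: 13.52
eef_pos: [541.0, 198.8, 92.5]
tool_rot: [-0.0, 0.988, 0.153, 0.0]
contact_force: [-2.2, -2.0, -0.3]
opening: 35.1
```

```bash
python3 -c "
from h import *
rep()"
```

```text
t 13.53 pos [541.  198.8  92.5] xang 17.62 open 35.1 F [-2.2 -2.  -0.3] Ftool [-2.7  1.2  0.3] Mom [-0.24  0.32  0.06] j6 -0.02
radius 74.6 alpha deg 80.16
```

Call:
send_rows(deltas=[[[1.3, 0.2, 0], 1], [[1.3, 0.2, 0], 1], [[1.3, 0.2, 0], 1]])

```text
t: 13.9
eef_pos: [544.9, 199.3, 92.5]
tool_rot: [-0.0, 0.992, 0.127, 0.0]
contact_force: [-2.7, -1.4, -1.3]
opening: 35.3
```

```bash
python3 -c "
from h import *
rep()"
```

```text
t 13.9 pos [544.9 199.3  92.5] xang 14.61 open 35.3 F [-2.7 -1.4 -1.3] Ftool [-2.9  0.7  1.3] Mom [-0.12  0.38 -0.01] j6 0.03
radius 74.6 alpha deg 83.19
```

Call:
send_rows(deltas=[[[1.3, 0.2, 0], 1], [[1.3, 0.2, 0], 1], [[1.3, 0.2, 0], 1]])

```text
t: 14.28
eef_pos: [548.8, 199.7, 92.5]
tool_rot: [-0.0, 0.995, 0.101, 0.0]
contact_force: [-2.8, -1.2, 0.1]
opening: 35.3
```

```bash
python3 -c "
from h import *
rep()"
```

```text
t 14.28 pos [548.8 199.7  92.5] xang 11.62 open 35.3 F [-2.8 -1.2  0.1] Ftool [-2.9  0.6 -0.1] Mom [-0.04  0.39 -0.  ] j6 0.08
radius 74.5 alpha deg 86.23
```

Call:
send_rows(deltas=[[[1.3, 0.2, 0], 1], [[1.3, 0.2, 0], 1], [[1.3, 0.2, 0], 1]])

```text
t: 14.65
eef_pos: [552.7, 199.8, 92.4]
tool_rot: [-0.0, 0.997, 0.075, -0.0]
contact_force: [-2.8, 0.1, -0.7]
opening: 35.1
```

```bash
python3 -c "
from h import *
rep()"
```

```text
t 14.65 pos [552.7 199.8  92.4] xang 8.62 open 35.1 F [-2.8  0.1 -0.7] Ftool [-2.8 -0.5  0.7] Mom [ 0.12  0.48 -0.02] j6 0.13
radius 74.5 alpha deg 89.26
```

Call:
send_rows(deltas=[[[1.3, 0.2, 0], 1], [[1.3, 0.2, 0], 1], [[1.3, 0.2, 0], 1]])

```text
t: 15.02
eef_pos: [556.7, 199.7, 92.4]
tool_rot: [-0.0, 0.999, 0.049, 0.0]
contact_force: [-3.3, 1.5, 0.2]
opening: 35.2
```

```bash
python3 -c "
from h import *
rep()"
```

```text
t 15.03 pos [556.7 199.7  92.4] xang 5.62 open 35.2 F [-3.3  1.5  0.2] Ftool [-3.1 -1.8 -0.2] Mom [ 0.15  0.41 -0.  ] j6 0.18
radius 74.5 alpha deg 92.3
```

Call:
send_rows(deltas=[[[1.3, 0.18, 0], 1], [[1.3, 0.18, 0], 1], [[1.3, 0.18, 0], 1]])

```text
t: 15.4
eef_pos: [560.6, 199.5, 92.4]
tool_rot: [-0.0, 1.0, 0.023, -0.0]
contact_force: [-3.1, 0.4, -0.6]
opening: 35.3
```

```bash
python3 -c "
from h import *
rep()"
```

```text
t 15.4 pos [560.6 199.5  92.4] xang 2.62 open 35.3 F [-3.1  0.4 -0.6] Ftool [-3.  -0.6  0.6] Mom [ 0.19  0.45 -0.01] j6 0.23
radius 74.5 alpha deg 95.32
```

Call:
send_rows(deltas=[[[1.3, 0.18, 0], 1], [[1.3, 0.18, 0], 1], [[1.3, 0.18, 0], 1]])

```text
t: 15.78
eef_pos: [564.5, 199.0, 92.4]
tool_rot: [0.0, 1.0, -0.003, -0.0]
contact_force: [-3.1, 2.1, -0.6]
opening: 35.7
```

```bash
python3 -c "
from h import *
rep()"
```

```text
t 15.78 pos [564.5 199.   92.4] xang -0.38 open 35.7 F [-3.1  2.1 -0.6] Ftool [-3.1 -2.1  0.6] Mom [ 0.14  0.45 -0.09] j6 0.28
radius 74.5 alpha deg 98.34
```

Call:
send_rows(deltas=[[[1.3, 0.15, 0], 1], [[1.3, 0.15, 0], 1], [[1.3, 0.15, 0], 1]])

```text
t: 16.15
eef_pos: [568.4, 198.4, 92.4]
tool_rot: [0.0, 1.0, -0.03, -0.0]
contact_force: [-2.3, -0.5, -0.3]
opening: 35.6
```

```bash
python3 -c "
from h import *
rep()"
```

```text
t 16.15 pos [568.4 198.4  92.4] xang -3.38 open 35.6 F [-2.3 -0.5 -0.3] Ftool [-2.2  0.6  0.3] Mom [-0.02  0.46  0.02] j6 0.33
radius 74.6 alpha deg 101.4
```

Call:
send_rows(deltas=[[[1.3, 0.18, 0], 1], [[1.3, 0.18, 0], 1], [[1.3, 0.18, 0], 1]])

```text
t: 16.52
eef_pos: [572.3, 197.5, 92.4]
tool_rot: [0.0, 0.998, -0.056, -0.0]
contact_force: [-2.3, -0.1, -0.4]
opening: 35.1
```

```bash
python3 -c "
from h import *
rep()"
```

```text
t 16.52 pos [572.3 197.5  92.4] xang -6.39 open 35.1 F [-2.3 -0.1 -0.4] Ftool [-2.3  0.4  0.4] Mom [-0.24  0.42  0.03] j6 0.38
radius 74.6 alpha deg 104.41
```

Call:
send_rows(deltas=[[[1.3, 0.18, 0], 1], [[1.3, 0.18, 0], 1], [[1.3, 0.18, 0], 1]])

```text
t: 16.9
eef_pos: [575.8, 196.5, 92.4]
tool_rot: [0.0, 0.997, -0.082, -0.0]
contact_force: [-5.8, -2.2, 1.1]
opening: 35.0
```

```bash
python3 -c "
from h import *
rep()"
```

```text
t 16.9 pos [575.8 196.5  92.4] xang -9.38 open 35.0 F [-5.8 -2.2  1.1] Ftool [-5.3  3.1 -1.1] Mom [-0.33  1.01  0.1 ] j6 0.43
radius 74.6 alpha deg 107.27
```

Call:
send_rows(deltas=[[[1.0, 0.1, 0], 0.7]])

```text
t: 17.02
eef_pos: [576.6, 196.3, 92.4]
tool_rot: [0.0, 0.996, -0.088, -0.001]
contact_force: [-7.1, -2.7, 1.9]
opening: 35.4
```

```bash
python3 -c "
from h import *
rep()"
```

```text
t 17.02 pos [576.6 196.3  92.4] xang -10.07 open 35.4 F [-7.1 -2.7  1.9] Ftool [-6.6  3.9 -1.9] Mom [-0.37  1.28  0.05] j6 0.44
radius 74.6 alpha deg 107.9
```

Call:
send_rows(deltas=[[[1.0, 0.1, 0], 0.7]])

```text
t: 17.15
eef_pos: [577.4, 196.0, 92.4]
tool_rot: [0.0, 0.996, -0.094, -0.001]
contact_force: [-9.9, -2.3, 3.1]
opening: 35.6
```

```bash
python3 -c "
from h import *
rep()"
```

```text
t 17.15 pos [577.4 196.   92.4] xang -10.77 open 35.6 F [-9.9 -2.3  3.1] Ftool [-9.3  4.1 -3.1] Mom [-0.4   1.48  0.06] j6 0.46
radius 74.6 alpha deg 108.54
```

Call:
send_rows(deltas=[[[0, 0, 0], 0]])

```text
t: 17.27
eef_pos: [577.4, 196.0, 92.4]
tool_rot: [0.0, 0.996, -0.094, -0.001]
contact_force: [-8.0, -2.2, 3.1]
opening: 35.3
```

```bash
python3 -c "
from h import *
rep()"
```

```text
t 17.27 pos [577.4 196.   92.4] xang -10.76 open 35.3 F [-8.  -2.2  3.1] Ftool [-7.5  3.6 -3.1] Mom [-0.38  1.32  0.03] j6 0.45
radius 74.6 alpha deg 108.56
```

Call:
send_rows(deltas=[[[0.5, 0, 0], 0.4], [[0.3, 0, 0], 0.2]])

```text
t: 17.52
eef_pos: [578.0, 195.8, 92.4]
tool_rot: [0.0, 0.995, -0.099, -0.001]
contact_force: [-9.9, -2.3, 4.0]
opening: 35.4
```

```bash
python3 -c "
from h import *
rep()"
```

```text
t 17.52 pos [578.  195.8  92.4] xang -11.35 open 35.4 F [-9.9 -2.3  4. ] Ftool [-9.2  4.2 -4. ] Mom [-0.49  1.75  0.12] j6 0.46
radius 74.6 alpha deg 109.01
```

The stop load has risen smoothly to about 9 N tangential, which is within the "home" range. I'll back off so the post sits free between the fingers, then lift.

Call:
send_rows(deltas=[[[-1, 0, 0], 0], [[-2, 0, 0], 0], [[-3, 0, 0], 0], [[-4, 0, 0], 0], [[0, 0, 0], 0]])

```text
t: 18.15
eef_pos: [568.8, 198.1, 92.6]
tool_rot: [-0.0, 0.995, -0.099, 0.0]
contact_force: [0.2, -0.9, 0.2]
opening: 35.2
```

Run:
```python
from h import *
rep()
p=arm.read_camera("scene");im=np.array(p["image"])[:,:,::-1]
cv2.imwrite("pics/a4.png",cv2.resize(im[150:250,240:350],None,fx=6,fy=6,interpolation=cv2.INTER_CUBIC))
```

```text
t 18.15 pos [568.8 198.1  92.6] xang -11.31 open 35.2 F [ 0.2 -0.9  0.2] Ftool [ 0.4  0.8 -0.2] Mom [-0.04 -0.07 -0.  ] j6 0.47
radius 74.3 alpha deg 101.69
```

View pics/a4.png

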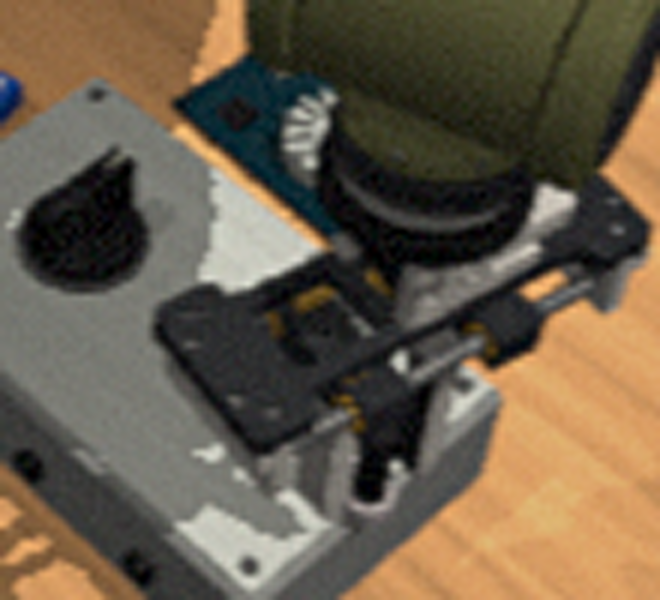

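Both fingers are clear of the post, which is at about (370,490) between them, and the force is near 0. I'll lift and move over the discharge switch.

Call:
send_rows(deltas=[[[0, 0, -10], 0], [[0, 0, -20], 0], [[0, 0, -20], 0], [[0, 0, -20], 0], [[0, 0, -10], 0]])

```text
t: 18.82
eef_pos: [569.3, 198.0, 174.1]
tool_rot: [-0.0, 0.995, -0.099, 0.001]
contact_force: [0.1, 0.1, 0.3]
opening: 35.4
```

Call:
send_rows(deltas=[[[4, 36.5, 0], 0], [[4, 36.5, 0], 0], [[4, 36.5, 0], 0], [[4, 36.5, 0], 0], [[3.6, 36.5, 0], 0]], gripper=0.1)

```text
t: 19.45
eef_pos: [552.1, 13.9, 172.5]
tool_rot: [0.0, 0.995, -0.099, -0.0]
contact_force: [0.7, -0.1, -0.1]
opening: 51.7
```

Call:
send_rows(deltas=[[[0, 0, 0], -10.06], [[0, 0, 0], -10.06], [[0, 0, 0], -10.06], [[0, 0, 0], -10.06], [[0, 0, 0], -10.06]])

```text
t: 20.08
eef_pos: [552.3, 15.1, 172.4]
tool_rot: [-0.0, 0.942, 0.336, -0.0]
contact_force: [-0.4, -0.4, -0.9]
opening: 51.5
```

Call:
send_rows(deltas=[[[0, 0, 0], -10.06], [[0, 0, 0], -10.06], [[0, 0, 0], -10.06], [[0, 0, 0], -10.06], [[0, 0, 0], -10.06]])

```text
t: 20.7
eef_pos: [552.3, 15.1, 172.4]
tool_rot: [-0.0, 0.71, 0.705, -0.0]
contact_force: [0.0, -0.9, 0.3]
opening: 51.9
```

Run:
```python
from h import *
rep([552.3,15.3,84],89.3)
P={n:arm.read_camera(n) for n in("scene","top")}
for n in P: save(P[n],f"pics/{n}1.png")
for k,z in(("isolator_post",110),("discharge_grip",98)):
    for n in P:
        for a in arm.spot_point(P[n],k)[:1]:print(k,n,np.round(a["at"],1),round(a["score"],2),atz(P[n],a["at"],z).round(1))
```

```text
t 20.7 pos [552.3  15.1 172.4] xang 89.61 open 51.9 F [ 0.  -0.9  0.3] Ftool [-0.9  0.  -0.3] Mom [ 0.05 -0.12  0.  ] j6 -1.6
radius 110.2 alpha deg -89.25
tool shift [ 0.2  0.1 88.4] turn 0.31
isolator_post scene [224.3 301.5] 0.75 [563.2 195.4 110. ]
isolator_post top [145.9 269.8] 0.49 [683.6 -41.5 110. ]
discharge_grip scene [182.4 251.2] 0.65 [554.2   9.6  98. ]
```

View pics/scene1.png

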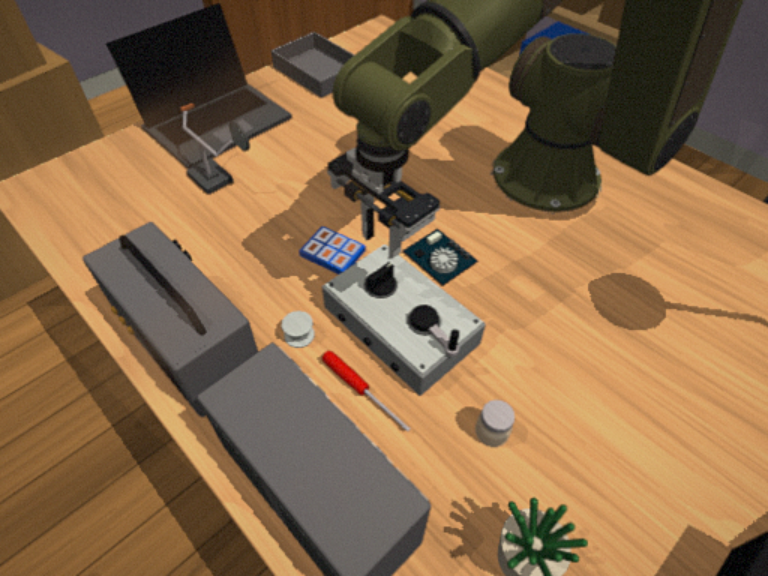

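View pics/top1.png

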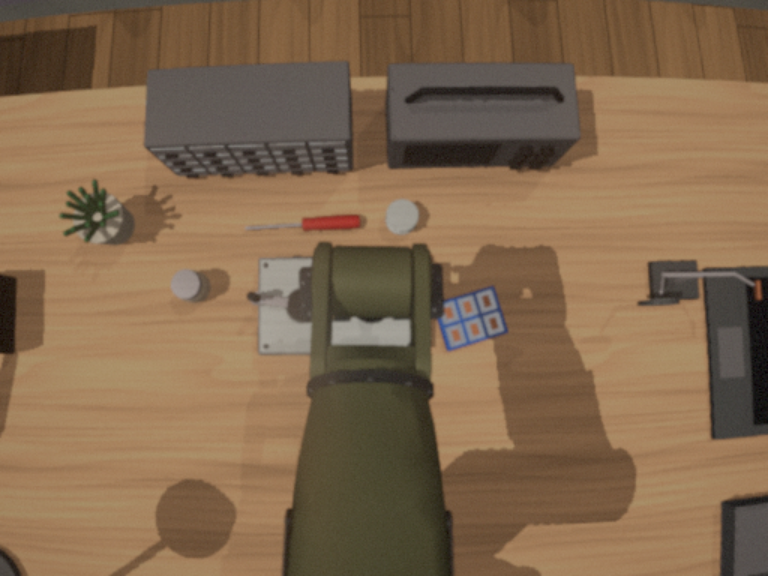

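The lever now points to +y, with its post at (455,340) in the scene view and (252,297) in the top view. The tool is above the discharge bar, so I'll descend around it.

Call:
send_rows(deltas=[[[0, 0, 15], 0.3], [[0, 0, 15], 0], [[0, 0, 10], 0], [[0, 0, 8], 0], [[0, 0, 0], 0]])

```text
t: 21.62
eef_pos: [552.1, 15.1, 123.8]
tool_rot: [-0.0, 0.713, 0.701, -0.0]
contact_force: [0.2, -0.1, 0.5]
opening: 51.6
```

Call:
send_rows(deltas=[[[0, 0, 9], 0], [[0, 0, 9], 0], [[0, 0, 9], 0], [[0, 0, 7], 0], [[0, 0, 4], 0]])

```text
t: 22.25
eef_pos: [552.2, 15.1, 85.9]
tool_rot: [-0.0, 0.713, 0.701, -0.0]
contact_force: [0.2, -0.4, 0.1]
opening: 52.1
```

Run:
```python
from h import *
rep([552.3,15.3,84],89.3)
p=arm.read_camera("scene");im=np.array(p["image"])[:,:,::-1]
cv2.imwrite("pics/b1.png",cv2.resize(im[130:230,200:310],None,fx=6,fy=6,interpolation=cv2.INTER_CUBIC))
```

```text
t 22.25 pos [552.2  15.1  85.9] xang 88.99 open 52.1 F [ 0.2 -0.4  0.1] Ftool [-0.3  0.2 -0.1] Mom [ 0.06 -0.11  0.01] j6 -1.59
radius 110.2 alpha deg -89.21
tool shift [0.2 0.1 1.9] turn -0.31
```

View pics/b1.png

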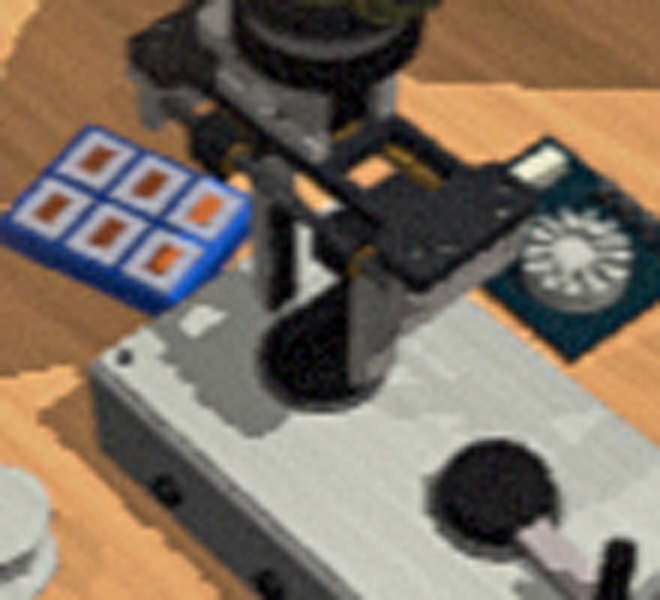

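The fingers are either side of the bar. I'll close gently.

Call:
send_rows(deltas=[[[0, 0, 1], 0], [[0, 0, 0], 0], [[0, 0, 0], 0], [[0, 0, 0], 0], [[0, 0, 0], 0]], gripper=-0.6, grip_force=8)

```text
t: 22.92
eef_pos: [552.3, 15.1, 85.5]
tool_rot: [0.0, 0.713, 0.701, 0.0]
contact_force: [-0.6, -0.6, -0.1]
opening: 19.1
```

Call:
send_rows(deltas=[[[0, 0, 0], 0], [[0, 0, 0], 0], [[0, 0, 0], 0]], gripper=-1)

```text
t: 23.3
eef_pos: [552.3, 14.8, 85.5]
tool_rot: [0.0, 0.713, 0.701, -0.0]
contact_force: [0.7, -4.6, 1.7]
opening: 14.1
```

```bash
python3 -c "
from h import *
rep()"
```

```text
t 23.3 pos [552.3  14.8  85.5] xang 88.98 open 14.1 F [ 0.7 -4.6  1.7] Ftool [-4.6  0.7 -1.7] Mom [-0.88 -0.1   0.1 ] j6 -1.59
radius 110.5 alpha deg -89.28
```

Call:
send_rows(deltas=[[[-0.7, 0, 0], 0], [[0, 0, 0], 0]])

```text
t: 23.55
eef_pos: [552.3, 14.7, 85.5]
tool_rot: [-0.0, 0.713, 0.701, 0.0]
contact_force: [-0.6, 0.6, 1.6]
opening: 13.7
```

```bash
python3 -c "
from h import *
rep()"
```

```text
t 23.55 pos [552.3  14.7  85.5] xang 88.99 open 13.7 F [-0.6  0.6  1.6] Ftool [ 0.6 -0.6 -1.6] Mom [ 0.16 -0.1   0.06] j6 -1.59
radius 110.6 alpha deg -89.29
```

Call:
send_rows(deltas=[[[0, 0, 0], 1.5], [[0, 0, 0], 1.5], [[0, 0, 0], 1.5]])

```text
t: 23.92
eef_pos: [552.3, 14.6, 85.5]
tool_rot: [-0.0, 0.741, 0.672, 0.0]
contact_force: [0.5, 2.1, 0.6]
opening: 14.0
```

```bash
python3 -c "
from h import *
rep()"
```

```text
t 23.93 pos [552.3  14.6  85.5] xang 84.38 open 14.0 F [0.5 2.1 0.6] Ftool [ 2.2  0.3 -0.6] Mom [ 0.67 -0.12  0.09] j6 -1.51
radius 110.7 alpha deg -89.28
```

Call:
send_rows(deltas=[[[0, 0, 0], 1], [[0, 0, 0], 1]])

```text
t: 24.18
eef_pos: [552.3, 14.6, 85.5]
tool_rot: [-0.0, 0.752, 0.659, 0.0]
contact_force: [0.1, 5.0, 1.8]
opening: 14.0
```

```bash
python3 -c "
from h import *
rep()"
```

```text
t 24.18 pos [552.3  14.6  85.5] xang 82.42 open 14.0 F [0.1 5.  1.8] Ftool [ 4.9 -0.6 -1.8] Mom [ 0.96 -0.12 -0.  ] j6 -1.48
radius 110.7 alpha deg -89.29
```

The moment stays near zero, so the switch is free. The side force suggests the pivot is about 3 mm further along +x, so I'll loosen, recentre and regrip.

Call:
send_rows(deltas=[[[0.4, 0, 0], 0], [[0, 1.5, 0], 0], [[0, 1.5, 0], 0], [[0, 0, 0], 0]], gripper=-0.6)

```text
t: 24.68
eef_pos: [555.4, 14.3, 85.4]
tool_rot: [-0.0, 0.752, 0.659, -0.0]
contact_force: [-1.5, -0.2, -0.1]
opening: 18.9
```

Call:
send_rows(deltas=[[[0, 0, 0], 0], [[0, 0, 0], 0], [[0, 0, 0], 0]], gripper=-1)

```text
t: 25.05
eef_pos: [555.3, 14.3, 85.4]
tool_rot: [0.0, 0.752, 0.659, -0.0]
contact_force: [-0.4, -1.6, -1.3]
opening: 14.2
```

```bash
python3 -c "
from h import *
rep()"
```

```text
t 25.05 pos [555.3  14.3  85.4] xang 82.49 open 14.2 F [-0.4 -1.6 -1.3] Ftool [-1.6 -0.2  1.3] Mom [-0.23 -0.17  0.06] j6 -1.48
radius 111.0 alpha deg -90.83
```

Call:
send_rows(deltas=[[[0, 0, 0], 2], [[0, 0, 0], 2], [[0, 0, 0], 2], [[0, 0, 0], 2]])

```text
t: 25.55
eef_pos: [555.2, 13.9, 85.4]
tool_rot: [0.0, 0.797, 0.604, -0.0]
contact_force: [-1.5, -6.8, -0.6]
opening: 14.1
```

```bash
python3 -c "
from h import *
rep()"
```

```text
t 25.55 pos [555.2  13.9  85.4] xang 74.33 open 14.1 F [-1.5 -6.8 -0.6] Ftool [-6.9  0.4  0.7] Mom [-1.13  0.01  0.06] j6 -1.34
radius 111.4 alpha deg -90.79
```

Call:
send_rows(deltas=[[[-0.4, 0, 0], 0], [[0, -1.5, 0], 0], [[0, 0, 0], 0]], gripper=-0.6)

```text
t: 25.92
eef_pos: [553.7, 14.6, 85.5]
tool_rot: [-0.0, 0.796, 0.605, 0.0]
contact_force: [0.9, -0.4, 0.6]
opening: 19.1
```

Call:
send_rows(deltas=[[[0, 0, 0], 0], [[0, 0, 0], 0], [[0, 0, 0], 0]], gripper=-1)

```text
t: 26.3
eef_pos: [553.7, 14.3, 85.5]
tool_rot: [0.0, 0.796, 0.605, -0.0]
contact_force: [-1.7, -2.3, 2.1]
opening: 14.1
```

```bash
python3 -c "
from h import *
rep()"
```

```text
t 26.3 pos [553.7  14.3  85.5] xang 74.48 open 14.1 F [-1.7 -2.3  2.1] Ftool [-2.7 -1.  -2.1] Mom [-0.34  0.19  0.04] j6 -1.34
radius 111.0 alpha deg -90.01
```

Call:
send_rows(deltas=[[[-0.3, 0, 0], 3], [[0, 0, 0], 3], [[0, 0, 0], 3], [[0, 0, 0], 3]])

```text
t: 26.8
eef_pos: [553.6, 14.0, 85.5]
tool_rot: [0.0, 0.855, 0.518, -0.0]
contact_force: [-2.0, -2.7, 1.5]
opening: 14.3
```

```bash
python3 -c "
from h import *
rep()"
```

```text
t 26.8 pos [553.6  14.   85.5] xang 62.39 open 14.3 F [-2.  -2.7  1.5] Ftool [-3.3 -0.6 -1.5] Mom [-0.5   0.25  0.07] j6 -1.13
radius 111.3 alpha deg -89.96
```

Call:
send_rows(deltas=[[[-0.3, -0.2, 0], 3], [[0, 0, 0], 3], [[0, 0, 0], 3], [[0, 0, 0], 3], [[0, 0, 0], 3]])

```text
t: 27.42
eef_pos: [553.3, 13.7, 85.5]
tool_rot: [0.0, 0.916, 0.402, -0.0]
contact_force: [-1.5, -3.5, 1.9]
opening: 13.8
```

```bash
python3 -c "
from h import *
rep()"
```

```text
t 27.43 pos [553.3  13.7  85.5] xang 47.38 open 13.8 F [-1.5 -3.5  1.9] Ftool [-3.6  1.3 -1.9] Mom [-0.71  0.16  0.07] j6 -0.87
radius 111.6 alpha deg -89.82
```

Call:
send_rows(deltas=[[[-0.4, 0, 0], 3], [[0, 0, 0], 3], [[0, 0, 0], 3], [[0, 0, 0], 3], [[0, 0, 0], 2]])

```text
t: 28.05
eef_pos: [553.1, 13.5, 85.5]
tool_rot: [0.0, 0.958, 0.287, -0.0]
contact_force: [-1.8, -4.2, 2.2]
opening: 13.7
```

```bash
python3 -c "
from h import *
rep()"
```

```text
t 28.05 pos [553.1  13.5  85.5] xang 33.4 open 13.7 F [-1.8 -4.2  2.2] Ftool [-3.8  2.5 -2.2] Mom [-0.75  0.29  0.12] j6 -0.62
radius 111.8 alpha deg -89.68
```

Call:
send_rows(deltas=[[[-0.4, 0.2, 0], 2], [[0, 0, 0], 2], [[0, 0, 0], 2], [[0, 0, 0], 2], [[0, 0, 0], 1.5]])

```text
t: 28.68
eef_pos: [552.9, 13.3, 85.5]
tool_rot: [0.0, 0.978, 0.207, -0.0]
contact_force: [-1.7, -1.3, 3.0]
opening: 14.2
```

```bash
python3 -c "
from h import *
rep()"
```

```text
t 28.68 pos [552.9  13.3  85.5] xang 23.88 open 14.2 F [-1.7 -1.3  3. ] Ftool [-2.1  0.5 -3. ] Mom [-0.39  0.27  0.11] j6 -0.46
radius 112.0 alpha deg -89.58
```

Call:
send_rows(deltas=[[[0, 0, 0], 1], [[0, 0, 0], 1], [[0, 0, 0], 1], [[0, 0, 0], 1]])

```text
t: 29.18
eef_pos: [552.8, 13.2, 85.5]
tool_rot: [0.0, 0.985, 0.173, -0.0]
contact_force: [-4.4, -2.6, 4.9]
opening: 14.0
```

```bash
python3 -c "
from h import *
rep()"
```

```text
t 29.18 pos [552.8  13.2  85.5] xang 19.92 open 14.0 F [-4.4 -2.6  4.9] Ftool [-5.   0.9 -4.9] Mom [-0.47  0.73  0.06] j6 -0.39
radius 112.1 alpha deg -89.52
```

Call:
send_rows(deltas=[[[0, 0, 0], 1]])

```text
t: 29.3
eef_pos: [552.7, 13.2, 85.5]
tool_rot: [0.0, 0.986, 0.164, -0.0]
contact_force: [-4.6, -3.4, 5.3]
opening: 14.2
```

```bash
python3 -c "
from h import *
rep()"
```

```text
t 29.3 pos [552.7  13.2  85.5] xang 18.92 open 14.2 F [-4.6 -3.4  5.3] Ftool [-5.4  1.8 -5.3] Mom [-0.51  0.73  0.05] j6 -0.37
radius 112.1 alpha deg -89.5
```

Call:
send_rows(deltas=[[[-0.5, 0, 0], 0.5], [[0, 0, 0], 1]])

```text
t: 29.55
eef_pos: [552.7, 13.2, 85.5]
tool_rot: [-0.0, 0.988, 0.152, 0.0]
contact_force: [0.6, -0.4, 2.4]
opening: 14.0
```

```bash
python3 -c "
from h import *
rep()"
```

```text
t 29.55 pos [552.7  13.2  85.5] xang 17.43 open 14.0 F [ 0.6 -0.4  2.4] Ftool [ 0.5  0.5 -2.4] Mom [-0.18 -0.1   0.02] j6 -0.35
radius 112.1 alpha deg -89.48
```

Call:
send_rows(deltas=[[[0, 0, 0], 1]])

```text
t: 29.68
eef_pos: [552.6, 13.2, 85.5]
tool_rot: [-0.0, 0.99, 0.143, 0.0]
contact_force: [0.4, -0.7, 2.3]
opening: 14.3
```

```bash
python3 -c "
from h import *
rep()"
```

```text
t 29.68 pos [552.6  13.2  85.5] xang 16.42 open 14.3 F [ 0.4 -0.7  2.3] Ftool [ 0.1  0.8 -2.3] Mom [-0.22 -0.23  0.07] j6 -0.33
radius 112.1 alpha deg -89.44
```

Call:
send_rows(deltas=[[[0, 0, 0], 1]])

```text
t: 29.8
eef_pos: [552.6, 13.2, 85.5]
tool_rot: [-0.0, 0.991, 0.134, 0.0]
contact_force: [1.0, -0.0, 1.9]
opening: 14.1
```

```bash
python3 -c "
from h import *
rep()"
```

```text
t 29.8 pos [552.6  13.2  85.5] xang 15.42 open 14.1 F [ 1.  -0.   1.9] Ftool [ 0.9  0.3 -1.9] Mom [-0.16 -0.29  0.14] j6 -0.31
radius 112.1 alpha deg -89.44
```

Call:
send_rows(deltas=[[[0, 0, 0], 1]])

```text
t: 29.92
eef_pos: [552.6, 13.2, 85.5]
tool_rot: [-0.0, 0.992, 0.126, 0.0]
contact_force: [1.4, -0.6, 1.9]
opening: 14.4
```

```bash
python3 -c "
from h import *
rep()
p=arm.read_camera('scene');im=np.array(p['image'])[:,:,::-1]
cv2.imwrite('pics/b2.png',cv2.resize(im[130:230,200:310],None,fx=6,fy=6,interpolation=cv2.INTER_CUBIC))"
```

```text
t 29.93 pos [552.6  13.2  85.5] xang 14.42 open 14.4 F [ 1.4 -0.6  1.9] Ftool [ 1.3  0.9 -1.9] Mom [ 0.02 -0.37  0.16] j6 -0.29
radius 112.1 alpha deg -89.42
```

View pics/b2.png

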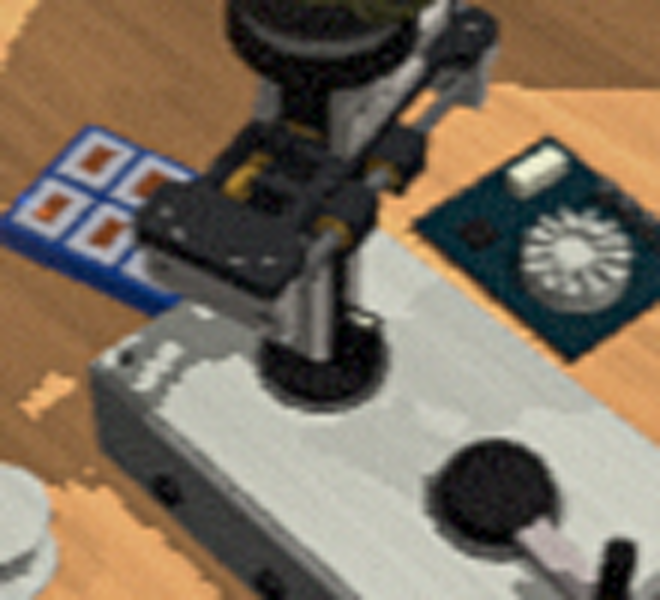

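Call:
send_rows(deltas=[[[0, 0, 0], 1], [[0, 0, 0], 0]], grip_force=12)

```text
t: 30.22
eef_pos: [552.5, 13.2, 85.5]
tool_rot: [-0.0, 0.993, 0.117, 0.0]
contact_force: [2.9, 2.6, 1.8]
opening: 14.1
```

```bash
python3 -c "
from h import *
rep()"
```

```text
t 30.23 pos [552.5  13.2  85.5] xang 13.47 open 14.1 F [2.9 2.6 1.8] Ftool [ 3.5 -1.8 -1.8] Mom [ 0.25 -0.59  0.26] j6 -0.28
radius 112.1 alpha deg -89.39
```

The moment has risen from 0.02 to 0.26 N m about where the stop is expected, so the switch is home. I'll let go and lift.

Call:
send_rows(deltas=[[[0, 0, 0], 0], [[0, 0, 0], 0], [[0, 0, 0], 0], [[0, 0, 0], 0]], gripper=-0.1)

```text
t: 30.72
eef_pos: [552.3, 13.1, 85.4]
tool_rot: [-0.0, 0.993, 0.117, -0.0]
contact_force: [0.8, -0.6, 0.2]
opening: 41.9
```

Call:
send_rows(deltas=[[[0, 0, -5], 0], [[0, 0, -15], 0], [[0, 0, -25], 0], [[0, 0, -30], 0], [[0, 0, -30], 0]])

```text
t: 31.35
eef_pos: [552.4, 13.1, 192.6]
tool_rot: [0.0, 0.993, 0.117, 0.001]
contact_force: [0.1, -0.7, -0.2]
opening: 42.0
```

Call:
send_rows(deltas=[[[-5, 45, 0], 0], [[-5, 45, 0], 0], [[-5, 45, 0], 0], [[-5, 45, 0], 0], [[-5, 45, 0], 0]])

```text
t: 31.98
eef_pos: [580.7, -213.0, 191.8]
tool_rot: [0.0, 0.993, 0.117, 0.001]
contact_force: [0.0, 0.3, 0.1]
opening: 42.1
```

Run:
```python
from h import *
rep()
P={n:arm.read_camera(n) for n in("scene","top")}
for n in P: save(P[n],f"pics/{n}2.png")
a=[]
for n,(y,x) in dict(scene=(160,215),top=(160,160)).items():
    im=np.array(P[n]["image"])[:,:,::-1]; a.append(cv2.resize(im[y:y+95,x:x+125],None,fx=3.15,fy=3.15,interpolation=cv2.INTER_CUBIC))
cv2.imwrite("pics/c.png",np.hstack(a))
for k in("isolator_post","discharge_grip","isolator_axis"):
    for n in P:
        for q in arm.spot_point(P[n],k)[:1]:print(k,n,np.round(q["at"],1),round(q["score"],2),atz(P[n],q["at"],98 if k[0]=="d" else 110).round(1))
```

```text
t 31.98 pos [ 580.7 -213.   191.8] xang 13.49 open 42.1 F [0.  0.3 0.1] Ftool [ 0.1 -0.2 -0.1] Mom [-0.03 -0.11  0.05] j6 -0.65
radius 339.4 alpha deg -94.56
isolator_post scene [227.1 300. ] 0.77 [571.8 198.3 110. ]
isolator_post top [197.1 169.5] 0.73 [567.9 196.8 110. ]
discharge_grip scene [184.2 253.8] 0.64 [553.4  18.9  98. ]
discharge_grip top [206.3 245.5] 0.62 [542.9  19.5  98. ]
isolator_axis scene [204.1 285.2] 0.56 [547.7 127.  110. ]
isolator_axis top [202. 198.] 0.56 [554.9 129.9 110. ]
```

View pics/c.png

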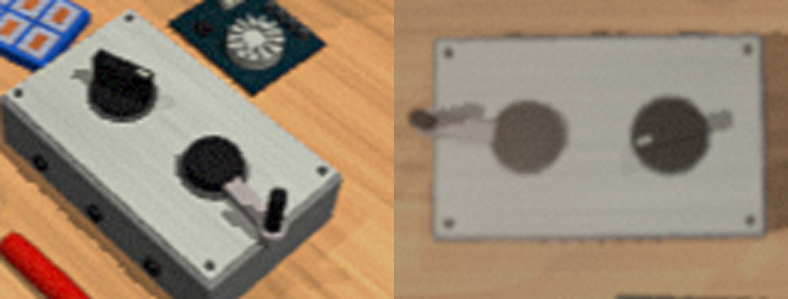

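View pics/top2.png

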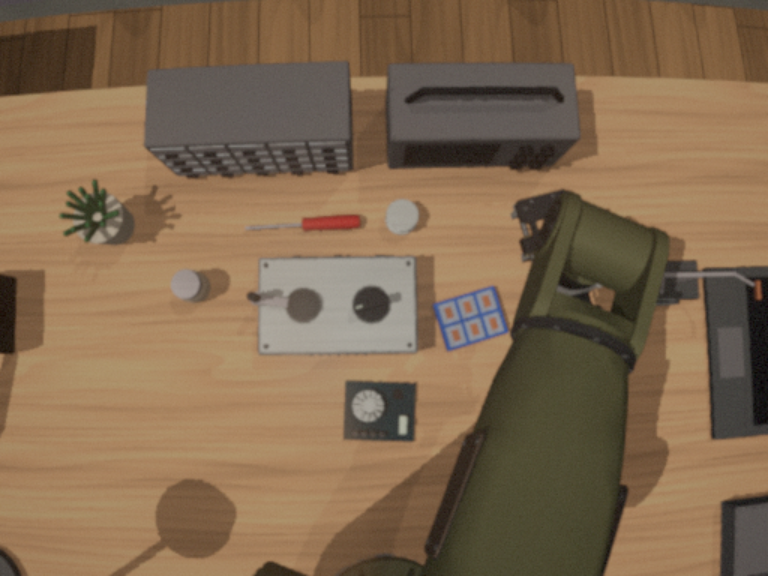

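```bash
python3 -c "
from h import *
rep();print(arm.finish_job())"
```

```text
t 32.38 pos [ 580.7 -210.5  190.9] xang 13.56 open 42.4 F [ 0.4 -0.7 -0.2] Ftool [0.3 0.8 0.2] Mom [-0.   -0.12  0.01] j6 -0.64
radius 336.8 alpha deg -94.6
the job is handed in; nothing more can be done
None
```

Both switches are at their stops, done in the order asked, and I handed the job in at about 32 s with the gripper clear and touching nothing.

- **Isolator:** I pushed its post with one finger, the gripper open around it. The free run took about 3 N. From about 1.7 rad the load rose steadily, and I stopped at about 9 N across the lever (peak about 9.3 N). I then backed off and lifted. The scene and top pictures afterwards show the lever still at about 1.75 rad.
- **Discharge switch:** It turned freely past the interlock range with almost no moment. I loosened and recentred the grip twice because of 5–7 N of side force, since my first estimate of the pivot was about 1.5 mm off. The moment then climbed to 0.26 N m, with the tool at about 1.32 rad, just past the nominal 1.25 stop. I let go there, and the top picture shows the pointer roughly 75° clockwise of its start.
- **Other things on the bench:** The final top picture shows the jar, board, parts case, screwdriver and spool where they were at the start.
- **Disagreements:** The point finder's two cameras differed by 10–13 mm on some points, and on the jar entirely, so I relied on the unit's corner screws and on the measured forces instead.

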